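# Make up two synthesizer repair kits

## Robot

A 6-joint arm with a two-finger parallel gripper is mounted at the origin on the work surface. World frame = base frame: x ahead of the robot, y to its left, z up, the work surface at z = 0. Lengths are in mm, angles in rad, forces in N, time in s.
With the tool pointing down it reaches from about 250 to 800 mm from the base axis. Payload 8.5 kg.
Tool frame: the origin (TCP) lies at the very end of the fingers, on their centre line; the grasp point (between the pads) lies 19 mm behind it; z points along the fingers, y is the line along which they close (so a half turn about z gives the same grasp; the last joint's range is limited). The gripper opens to 85 mm and grips with 20 to 120 N. Pads are 22 mm wide; open, the fingers measure 114 mm over their backs; the gripper's body (76 mm by 85 mm) begins 54 mm behind the grasp point. The pads swing forward as they close: fully open they stand 13 mm farther back than shut.
Start: joints at [1.266, 0.238, -0.013, 1.319, 0, 1.571], TCP at [157.539, 500.76, 231.276] pointing down, gripper open.
Joint ranges: [-2.66, 2.66], [-1.03, 1.9], [-1.14, 1.46], [-1.82, 2.27], [-1.45, 1.34], [-3.14, 3.14]. Speed limits (rad/s): [2.22, 2.22, 2.79, 3.14, 3.14, 3.14].

## Interface

Orientations are given as a rotation vector (axis times angle).
In Python, from plant import r gives the robot as it stands. The module is installed in compiled form; this text tells all that it offers.
- The arm moves only by the shell command python3 -m inch 'ROWS' [OPENING] [FORCE]. ROWS is a JSON object of lists of equal length, an entry for each row: "slide": the shift along the world's x, y, z in mm, a list of three; "rot": the turn, a rotation vector about the world's x, y, z in degrees, a list of three. A call has exactly 8 rows; each row is the pose to reach, as a shift and turn from the pose commanded when the call began; what a row does not reach only later rows make up. A row lasts 1/8 s, in which the tool goes at most 62.5 mm and 10.7 degrees, less where a joint would pass 70% of its speed; a pose out of reach is approached as far as the arm can. A call with a gripper value outside its range is refused whole. OPENING is the closure, from 0 (fully open) to 1 (shut), set as the call begins (- or left out, the last holds). The fingers move at their own pace and stop on an object; FORCE is the grip in N (left out, the last holds). Time passes only in rows, so rows that repeat a pose let the fingers close, or fill a call up. It gives the time, the measured TCP pose, the force, the opening and the grip force at its end, in the units of the state.
- r.sense(): the state, without advancing time (a new reading comes with each control period).
- r.snapshot(name): name is "scene" or "top" or "wrist"; returns the picture (384x512x3 uint8, red, green, blue); there is no depth.
- r.camera_info(name): a dict with "camera_matrix" (3x3 intrinsics, pixels), "R" (3x3) and "t" (3): a world point X has camera coordinates R X + t. Camera axes: x right, y down, z forward; pixel columns grow to the right and rows downward; lengths in mm; the calibration is good to about 2 mm. A picture is of the moment at which its call begins: read the wrist's pose just before it. camera_info takes no time and is no camera call; for the wrist camera it gives the pose at the moment of the call.
- r.job_done(): hands the job in; it is judged then, once.
Trained networks look in the newest picture that a camera, given by its name, has taken for a name from the list of things; names that differ only in an ending like _2 or _b are one class to them, and where a whole thing is asked for, a point or a joint stands for the part that bears it (a point fixed in the world has none). Each returns a list of dicts, best first, with "conf" (0 to 1); they miss things now and then, are a little off and sometimes report something else, mostly with a low value. They report only what shows in the picture. A call takes as long as a camera call. They do not tell look-alikes from the thing itself.
- r.masks_of(camera, thing): "pixels" (384x512 bool, what is visible of it) and "point" ([column, row] as shares, 0 to 1, of the picture: columns of its width, rows of its height, amid what is visible of it).
- r.mark_of(camera, thing): "point" ([column, row] as shares, 0 to 1, of the picture: columns of its width, rows of its height: a listed point, or the origin of a listed thing).
The state is a dict: "clock": time; "q": joint angles; "qvel": joint speeds; "effort": joint torques, N m; "eef_pos": TCP position; "tool_rot": TCP orientation; "contact_force": force on the tool from outside, world axes, zero at the start; "ft_torque": the same for the moment, N m; "width": finger opening in mm; "finger_force": force on a finger pad.
Only numpy, scipy, OpenCV 4.12 (cv2) and the standard library are available. Lean on these libraries where they do the work, as an engineer would, in place of code of your own. Each camera call takes 0.05 s, during which the arm holds its last target. There are 200 camera calls.

## Task

Make up the two repair kits: put the large dial and the transformer into the square tray, and the capacitor and the heat sink into the long tray, each standing upright flat on the tray's floor, the same way up as it stands now. Push the plug-in circuit board upright into the long tray's spring clip, about centred along the clip and fully home on the clip's floor. Leave the small dial where it is.

Things in the scene. Friction and masses are not known exactly. Their poses are not given: they have to be found in the camera images.
- large_dial_center (a point): Large black control dial, a cylinder 45 mm in diameter and 32 mm tall with an aluminium disc and white pointer line on top, standing upright on the table. The point is its centre, half-way up (16 mm above its underside); z up along its axis. 60 g. The small dial looks alike but is far smaller.
- small_dial_center (a point): Small black control dial, a cylinder 26 mm in diameter and 22 mm tall, the same style as the large one; in no kit, to be left where it stands. The point is its centre, 11 mm above its underside; z up.
- transformer_center (a point): Small mains transformer: dark steel core with a copper winding and white bobbin, standing on the table. It fills a box 40 mm (x) by 52 mm (y) by 44 mm tall and can be gripped on any side. The point is its centre, 22 mm above its underside; z up. About 250 g.
- capacitor_center (a point): Can capacitor: grey upright cylinder 30 mm in diameter and 50 mm tall with a silver top with a cross on it. The point is its centre, 25 mm above its underside; z up. About 60 g.
- heat_sink_center (a point): Bright aluminium heat sink with upright fins, standing on the table. It acts as a block 30 mm (x, along the fins) by 44 mm (y, across the fins) by 36 mm tall. The point is its centre, 18 mm above its underside; z up. About 90 g.
- board_center (a point): Green circuit board, 80 wide (x), 6 thick (y), 80 mm tall (z up), upright in a loose slot of a grey fixed stand (slot floor 6, walls to 24 mm above the table); lifts straight out. Black grip bar along its top edge, 50 long, 12 thick, from 24 to 40 mm above the centre: grip there from above across y. Point: board centre, 40 mm above its lower edge. Either face may go either way. 120 g.
- square_tray: Fixed black tray for the first kit, 150 x 150 mm outside, rim 12 mm above the table, walls and floor 3 mm thick, with nothing in it at the start. Origin at the centre of its underside, on the table; x and y along its sides, z up.
- long_tray: Fixed black tray for the second kit, 120 (x) by 240 mm (y) outside, rim 12 mm above the table, walls and floor 3 mm thick. Near its -y end stands the spring clip for the board (see clip_slot), taking y from -112 to -78 mm and reaching 39 mm above the table; the rest of the floor is free for parts. Origin at the centre of its underside, on the table; z up.
- clip_slot (a point): Middle of the slot floor of the spring clip in the long tray, 8 mm above the table; axes as the tray's. Slot along x, 60 mm long, open-ended; board thickness along y. Two steel spring leaves 2 mm apart, straight for 14 mm, flare to a mouth 20 mm wide 30 mm up. Push the board down (5 to 15 N) until its lower edge meets the slot floor (its centre 40 mm above this point); friction then holds it.
Not all that is in view belongs to the job. Leave any brown or yellow look-alike of the part that bears large_dial_center alone.

How it is judged (in metres and radians):
At the end, for the whole second after the job is handed in: Dial and transformer in the square tray, capacitor and heat sink in the long one: upright (0.15 rad), underside within 5 mm of the floor. Board in the clip: upright (0.12 rad), in line (0.15 rad), within 15 mm of the middle along the slot, lower edge within 4.5 mm of its floor. All at rest (x of large_dial_center in the frame of square_tray between -0.07 and 0.07 m and y of large_dial_center in the frame of square_tray between -0.07 and 0.07 m and z of large_dial_center in the frame of square_tray between 0.014 and 0.024 m and angle between each of large_dial_center, transformer_center, capacitor_center, heat_sink_center's own z axis and vertical below 0.15 rad and linear speed of each of large_dial, transformer, capacitor, heat_sink, board below 0.03 m/s and x of transformer_center in the frame of square_tray between -0.07 and 0.07 m and y of transformer_center in the frame of square_tray between -0.07 and 0.07 m and z of transformer_center in the frame of square_tray between 0.02 and 0.03 m and x of capacitor_center in the frame of long_tray between -0.055 and 0.055 m and y of capacitor_center in the frame of long_tray between -0.115 and 0.115 m and z of capacitor_center in the frame of long_tray between 0.023 and 0.033 m and x of heat_sink_center in the frame of long_tray between -0.055 and 0.055 m and y of heat_sink_center in the frame of long_tray between -0.115 and 0.115 m and z of heat_sink_center in the frame of long_tray between 0.016 and 0.026 m and x of board_center in the frame of clip_slot between -0.015 and 0.015 m and y of board_center in the frame of clip_slot between -0.006 and 0.006 m and z of board_center in the frame of clip_slot between 0.035 and 0.0445 m and angle between board_center's own z axis and vertical below 0.12 rad and angle between the y axis of board_center and the y axis of clip_slot, either way round below 0.15 rad); the robot touches nothing.
It fails at once if the small dial is moved by more than 25 mm (distance of small_dial_center from where it was at the start of the episode above 0.025 m).
It also fails if it takes over 125 s, if anything falls off the work surface, if the arm or the gripper's body presses on something with over 40 N, if the wrist force passes 120 N, or if a joint passes its speed limit or range.

## Working session

There is one attempt and no reset: what is moved stays moved. The work goes in short steps, Python scripts to look and compute and a shell command to move; the robot and the scene stay as the last step left them, time stands still between calls to the robot, and variables do not carry over. Pictures are saved under pics/ and viewed, at most 14 in all, crops included, and the job is handed in when it is done.

```bash
mkdir -p pics; cat > h.py <<'E'
from plant import r
import numpy as np, cv2
def save(cam,fn):
    im=r.snapshot(cam); cv2.imwrite('pics/'+fn,im[...,::-1]); return im
def ray(cam,uv,z,info=None):
    i=info or r.camera_info(cam); K=np.array(i['camera_matrix']);R=np.array(i['R']);t=np.array(i['t']).ravel()
    d=R.T@np.linalg.solve(K,[uv[0],uv[1],1]); c=-R.T@t
    return c+d*(z-c[2])/d[2]
E
python3 - <<'E'
from h import *
s=r.sense(); print({k:np.round(v,3).tolist() for k,v in s.items()})
a=save('top','t0.png'); b=save('scene','s0.png')
Z={'large_dial_center':16,'small_dial_center':11,'transformer_center':22,'capacitor_center':25,'heat_sink_center':18,'board_center':46,'square_tray':0,'long_tray':0,'clip_slot':8}
for n,z in Z.items():
  for c in ('top','scene'):
    for d in r.mark_of(c,n)[:3]:
        uv=np.array(d['point'])*[512,384]
        print(n,c,round(d['conf'],2),uv.round(),ray(c,uv,z).round(1))
print(r.camera_info('top'))
E
```

```text
{'clock': 0.0, 'q': [1.266, 0.239, -0.014, 1.319, 0.0, 1.571], 'qvel': [-0.001, 0.0, -0.002, -0.001, 0.002, -0.0], 'effort': [-0.003, -53.878, 34.644, 0.018, -0.0, 0.0], 'eef_pos': [157.398, 500.393, 230.664], 'tool_rot': [-0.477, -3.105, 0.002], 'contact_force': [-0.67, 0.34, 0.366], 'ft_torque': [-0.009, 0.019, -0.015], 'finger_force': 0.0, 'width': 85.681}
large_dial_center top 0.86 [ 97. 203.] [567.9 429.4  16. ]
large_dial_center top 0.74 [121. 175.] [637.3 370.1  16. ]
large_dial_center top 0.74 [163. 140.] [728.9 264.1  16. ]
large_dial_center scene 0.89 [256. 266.] [693.9 196.8  16. ]
large_dial_center scene 0.86 [362. 291.] [566.  422.6  16. ]
large_dial_center scene 0.68 [326. 295.] [635.2 368.7  16. ]
small_dial_center top 0.63 [210. 172.] [641.3 146.7  11. ]
small_dial_center scene 0.5 [255. 243.] [640.7 140.5  11. ]
transformer_center top 0.55 [368. 170.] [ 637.4 -251.5   22. ]
capacitor_center top 0.51 [260. 164.] [657.2  17.9  25. ]
capacitor_center scene 0.51 [222. 215.] [645.   15.2  25. ]
heat_sink_center top 0.5 [318. 180.] [ 615.  -126.1   18. ]
heat_sink_center s
[... 160 characters left out ...]
_tray top 0.66 [165. 251.] [444.8 259.6   0. ]
square_tray scene 0.76 [334. 229.] [442.9 250.5   0. ]
long_tray top 0.7 [367. 250.] [ 439.7 -243.6    0. ]
long_tray scene 0.72 [215. 149.] [ 445.7 -238.7   -0. ]
clip_slot top 0.85 [401. 246.] [ 446.7 -326.4    8. ]
clip_slot scene 0.98 [197. 135.] [ 445.6 -333.3    8. ]
{'camera_matrix': array([[401.66986537,   0.        , 253.95480197],
       [  0.        , 401.66986537, 196.05803359],
       [  0.        ,   0.        ,   1.        ]]), 'R': array([[-0.01917948, -0.99977227, -0.00935693],
       [-0.9880513 ,  0.02038442, -0.15277144],
       [ 0.15292738,  0.00631505, -0.98821725]]), 't': array([ 46.1262128 , 572.47179853, 932.70551811])}
```

View pics/t0.png

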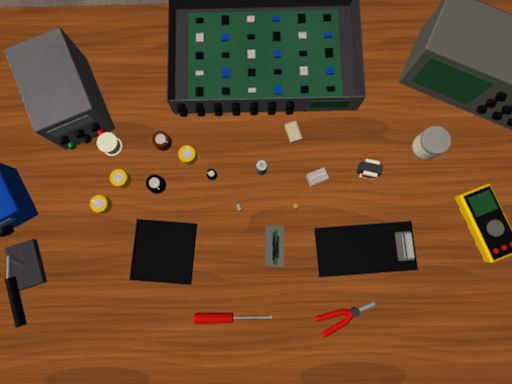

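View pics/s0.png

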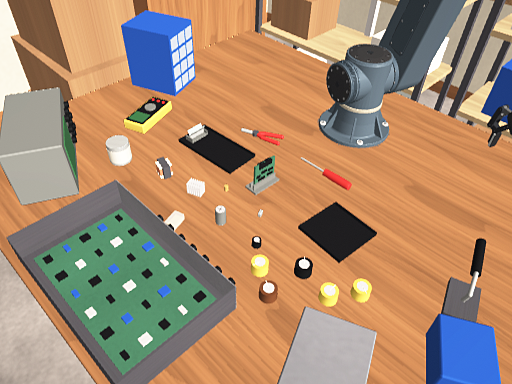

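The top view shows the black large dial at (156,184), with yellow look-alikes at (98,203), (118,177) and (187,154) and a brown one at (162,140). The small dial is at (211,174), capacitor (261,167), heat sink (317,177), transformer (370,169), board (275,246), square tray (164,251) and long tray (366,249) with its clip at the right (405,246). The scene view agrees.

```bash
python3 - <<'E'
from h import *
t=cv2.imread('pics/t0.png'); 
print('dial', ray('top',(155,183),32), 'scene', ray('scene',(303,262),32))
r.snapshot('top')
def rect(n,z,pick=0):
    m=r.masks_of('top',n)
    if not m: print(n,'none');return
    m=m[pick]['pixels'].astype('uint8'); c=max(cv2.findContours(m,0,1)[0],key=cv2.contourArea).reshape(-1,2)
    w=np.array([ray('top',p,z)[:2] for p in c],np.float32); print(n,cv2.minAreaRect(w))
rect('square_tray',12);rect('long_tray',12);rect('transformer_center',44);rect('heat_sink_center',36);rect('board_center',86);rect('capacitor_center',50)
i=r.camera_info('wrist'); print(i); s=r.sense(); print(s['eef_pos'],s['tool_rot'])
from scipy.spatial.transform import Rotation as R
print(R.from_rotvec(s['tool_rot']).as_matrix().round(2))
c=cv2.resize(t[125:285,80:420],None,fx=2.3,fy=2.3,interpolation=cv2.INTER_CUBIC);cv2.imwrite('pics/c.png',c)
E
```

```text
dial [613.00695782 279.65280065  32.        ] scene [612.18787331 276.62856803  32.        ]
square_tray ((444.55279541015625, 262.5957946777344), (151.1260528564453, 149.48577880859375), 84.75145721435547)
long_tray ((441.71685791015625, -234.4254913330078), (123.80220794677734, 245.7657470703125), 2.804290533065796)
transformer_center ((633.6376342773438, -247.29617309570312), (61.15495681762695, 47.918548583984375), 86.68333435058594)
heat_sink_center ((618.5170288085938, -119.46178436279297), (32.19932556152344, 49.36610794067383), 25.51954460144043)
board_center ((448.5023193359375, -10.160572052001953), (11.425708770751953, 72.4585952758789), 88.50787353515625)
capacitor_center ((643.9585571289062, 17.309803009033203), (26.913007736206055, 35.023197174072266), 88.76859283447266)
{'camera_matrix': array([[273.52969608,   0.        , 253.46255764],
       [  0.        , 273.52969608, 194.34814545],
       [  0.        ,   0.        ,   1.        ]]), 'R': array([[ 3.00767990e-01,  9.53697321e-01,  1.91717528e-04],
       [ 9.12991622e-01, -2.87988706e-01,  2.88978898e-01],
       [ 2.75653613e-01, -8.67405658e-02, -9.57335448e-01]]), 't': array([-526.62672705,  -38.03613235,  377.57829034])}
[157.54431651 500.75281183 231.26297908] [-4.76932404e-01 -3.10516569e+00  1.75916940e-04]
[[-0.95  0.3  -0.  ]
 [ 0.3   0.95 -0.  ]
 [-0.   -0.   -1.  ]]
```

View pics/c.png

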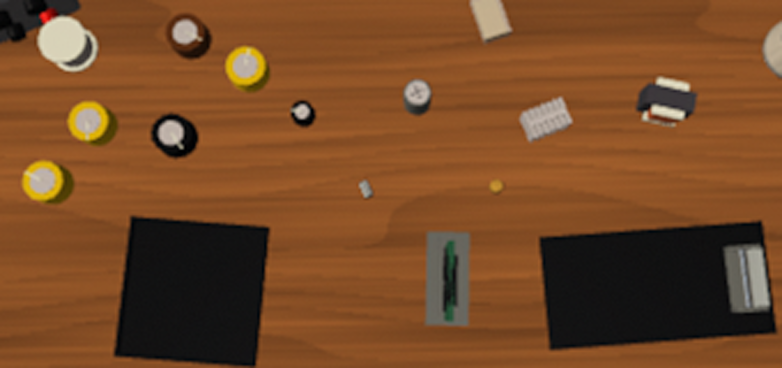

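The enlarged crop confirms it: large dial at crop (174,134), small dial at (303,113). The long tray is turned about 3°, the heat sink about 25°, and the board runs along world x. I'll move above the large dial, squaring the tool to the world axes.

```bash
python3 -m inch '{"slide":[[55,-25,0],[110,-52,0],[170,-80,0],[230,-110,0],[290,-140,-10],[350,-170,-20],[410,-198,-30],[455,-221,-40]],"rot":[[0,0,3],[0,0,6],[0,0,9],[0,0,12],[0,0,15],[0,0,17.5],[0,0,17.5],[0,0,17.5]]}' 0.25 40
python3 -m inch '{"slide":[[0,0,0],[0,0,0],[0,0,0],[0,0,0],[0,0,0],[0,0,0],[0,0,0],[0,0,0]],"rot":[[0,0,0],[0,0,0],[0,0,0],[0,0,0],[0,0,0],[0,0,0],[0,0,0],[0,0,0]]}'
cat >> h.py <<'E'
def look(n,z,fn,ztop=None,near=None):
    i=r.camera_info('wrist'); s=r.sense(); im=save('wrist',fn)
    print('tcp',s['eef_pos'].round(1) if hasattr(s['eef_pos'],'round') else s['eef_pos'],'w',s['width'])
    for d in r.mark_of('wrist',n)[:4]:
        uv=np.array(d['point'])*[512,384]; print('mark',round(d['conf'],2),uv.round(),ray('wrist',uv,z,i).round(1))
    if ztop:
        for d in r.masks_of('wrist',n)[:4]:
            m=d['pixels'].astype('uint8'); c=max(cv2.findContours(m,0,1)[0],key=cv2.contourArea).reshape(-1,2)
            w=np.array([ray('wrist',p,ztop,i)[:2] for p in c],np.float32); print('mask',round(d['conf'],2),c.mean(0).round(),cv2.minAreaRect(w))
    return im
E
python3 -c "
from h import *
look('large_dial_center',16,'w1.png')"
```

```text
clock: 2.35
eef_pos: [603.6, 284.1, 193.3]
tool_rot: [-0.001, 3.141, 0.0]
contact_force: [0.2, 0.6, -0.2]
width: 64.2
finger_force: 0.0
clock: 3.35
eef_pos: [601.7, 285.2, 193.5]
tool_rot: [-0.001, 3.142, -0.0]
contact_force: [-0.1, 0.3, 0.6]
width: 64.0
finger_force: 0.0
tcp [601.7 285.2 193.5] w 64.03342183126931
mark 0.93 [187. 243.] [691.3 201.4  16. ]
mark 0.77 [323. 198.] [630.3 371.9  16. ]
mark 0.76 [237. 271.] [732.2 264.6  16. ]
mark 0.72 [370. 149.] [570.7 421.5  16. ]
```

View pics/w1.png

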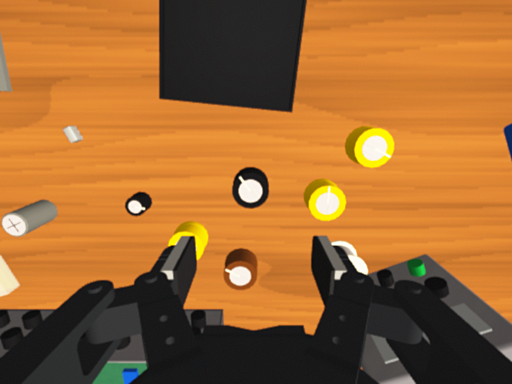

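The wrist view shows the black large dial with its white disc at (250,190), a yellow dial at (326,202), the brown one at (240,272), and the small dial at (138,204).

```bash
python3 -c "
from h import *
im=cv2.imread('pics/w1.png'); c=im[150:225,215:290]; m=(c.max(2)<60).astype('uint8')
i=r.camera_info('wrist')
n,l,st,ce=cv2.connectedComponentsWithStats(m); k=1+st[1:,4].argmax(); print(st[k],ce[k]+[215,150])
w=(c.min(2)>180).astype('uint8'); n,l,st,ce=cv2.connectedComponentsWithStats(w); k=1+st[1:,4].argmax(); uv=ce[k]+[215,150]; print(st[k],uv,ray('wrist',uv,32,i))
"
```

```text
[ 18  18  35  40 601] [250.60565724 185.08652246]
[ 24  27  23  25 421] [249.74584323 190.19477435] [616.23640395 282.02717181  32.        ]
```

```bash
python3 -m inch '{"slide":[[14,-4,-30],[14,-4,-80],[14,-4,-130],[14,-4,-170],[14,-4,-187],[14,-4,-187],[14,-4,-187],[14,-4,-187]],"rot":[[0,0,0],[0,0,0],[0,0,0],[0,0,0],[0,0,0],[0,0,0],[0,0,0],[0,0,0]]}'
python3 -m inch '{"slide":[[0,0,0],[0,0,0],[0,0,0],[0,0,0],[0,0,20],[0,0,70],[0,0,70],[0,0,70]],"rot":[[0,0,0],[0,0,0],[0,0,0],[0,0,0],[0,0,0],[0,0,0],[0,0,0],[0,0,0]]}' 1 40
```

```text
clock: 4.45
eef_pos: [616.8, 281.7, 8.3]
tool_rot: [-0.001, 3.139, 0.002]
contact_force: [-0.1, -0.3, 0.5]
width: 63.9
finger_force: 0.0
clock: 5.45
eef_pos: [615.6, 281.1, 76.5]
tool_rot: [-0.001, 3.141, 0.0]
contact_force: [0.5, -0.1, -0.3]
width: 41.9
finger_force: 45.1
```

```bash
python3 -m inch '{"slide":[[-50,2,0],[-100,4,0],[-140,4,0],[-140,4,-30],[-140,4,-60],[-140,4,-66],[-140,4,-66],[-140,4,-66]],"rot":[[0,0,0],[0,0,0],[0,0,0],[0,0,0],[0,0,0],[0,0,0],[0,0,0],[0,0,0]]}'
python3 -m inch '{"slide":[[0,0,0],[0,0,0],[0,0,0],[0,0,40],[0,-40,100],[20,-100,150],[40,-160,150],[60,-210,150]],"rot":[[0,0,0],[0,0,0],[0,0,0],[0,0,0],[0,0,0],[0,0,0],[0,0,0],[0,0,0]]}' 0.25
python3 -m inch '{"slide":[[22,-62,40],[44,-124,40],[66,-186,40],[76,-248,40],[86,-305,40],[96,-325,40],[96,-325,40],[96,-325,40]],"rot":[[0,0,0],[0,0,0],[0,0,0],[0,0,0],[0,0,0],[0,0,0],[0,0,0],[0,0,0]]}' 0.1
python3 -c "
from h import *
look('transformer_center',22,'w2.png',44)
look('heat_sink_center',18,'w2.png',36)
r.snapshot('top');print([ (d['conf'],ray('top',np.array(d['point'])*[512,384],16)) for d in r.mark_of('top','large_dial_center')])"
```

```text
clock: 6.45
eef_pos: [475.1, 284.8, 9.8]
tool_rot: [0.001, -3.14, 0.001]
contact_force: [0.2, 0.4, -1.2]
width: 42.3
finger_force: 46.1
clock: 7.45
eef_pos: [531.7, 87.1, 161.3]
tool_rot: [-0.002, 3.139, 0.001]
contact_force: [1.2, 0.5, 0.0]
width: 63.7
finger_force: 0.0
clock: 8.45
eef_pos: [626.3, -236.0, 199.3]
tool_rot: [0.001, -3.141, -0.001]
contact_force: [-0.5, 0.8, -0.1]
width: 76.9
finger_force: 0.0
tcp [ 626.3 -236.   199.3] w 76.91759546630487
mark 0.66 [237. 186.] [ 639.5 -254.8   22. ]
mask 0.65 [236. 188.] ((637.0177612304688, -254.66299438476562), (51.43354034423828, 47.51108932495117), 78.22926330566406)
tcp [ 626.6 -235.2  200. ] w 77.12471504865701
mark 0.97 [341. 171.] [ 622.3 -129.    18. ]
mask 0.66 [346. 173.] ((621.7579956054688, -128.77957153320312), (39.3517951965332, 49.84815216064453), 19.938425064086914)
mask 0.54 [235. 188.] ((639.0052490234375, -255.02919006347656), (52.390098571777344, 48.862403869628906), 76.76788330078125)
[(0.88, array([634.92431197, 372.53773143,  16.        ])), (0.73, array([733.46636833, 265.84420415,  16.        ])), (0.7, array([690.02168357, 197.85748015,  16.        ])), (0.61, array([467.90411298, 285.73864468,  16.        ])), (0.59, array([567.33421243, 424.12923955,  16.        ]))]
```

View pics/w2.png

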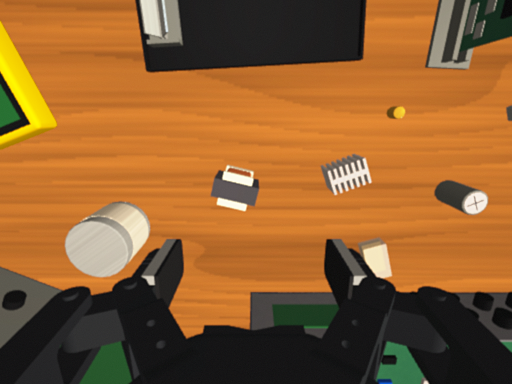

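The wrist view shows the transformer at (236,188), turned about -12°, and the heat sink at (346,175), turned about +20°. The jar at (110,240) is clear of the fingers.

```bash
python3 -m inch '{"slide":[[12,-18,-30],[12,-18,-80],[12,-18,-130],[12,-18,-170],[12,-18,-190],[12,-18,-190],[12,-18,-190],[12,-18,-190]],"rot":[[0,0,-8],[0,0,-12],[0,0,-12],[0,0,-12],[0,0,-12],[0,0,-12],[0,0,-12],[0,0,-12]]}'
python3 -m inch '{"slide":[[0,0,0],[0,0,0],[0,0,0],[0,0,0],[0,0,20],[0,0,70],[0,0,120],[0,0,120]],"rot":[[0,0,0],[0,0,0],[0,0,0],[0,0,0],[0,0,0],[0,0,0],[0,0,0],[0,0,0]]}' 1 60
```

```text
clock: 9.85
eef_pos: [639.6, -254.9, 11.2]
tool_rot: [0.327, 3.122, -0.001]
contact_force: [-0.1, 0.2, -0.5]
width: 76.9
finger_force: 0.0
clock: 10.85
eef_pos: [640.8, -255.4, 134.1]
tool_rot: [0.327, 3.118, -0.003]
contact_force: [1.0, 0.3, -2.2]
width: 50.9
finger_force: 63.5
```

```bash
python3 -m inch '{"slide":[[-18,55,0],[-40,110,0],[-64,165,0],[-88,220,0],[-112,280,0],[-138,340,0],[-164,395,0],[-190,440,0]],"rot":[[0,0,3],[0,0,6],[0,0,9],[0,0,12],[0,0,12],[0,0,12],[0,0,12],[0,0,12]]}'
python3 -m inch '{"slide":[[-29,36,-30],[-29,36,-70],[-29,36,-100],[-29,36,-115],[-29,36,-115],[-29,36,-115],[-29,36,-115],[-29,36,-115]],"rot":[[0,0,0],[0,0,0],[0,0,0],[0,0,0],[0,0,0],[0,0,0],[0,0,0],[0,0,0]]}'
```

```text
clock: 11.85
eef_pos: [446.9, 187.0, 128.5]
tool_rot: [0.002, -3.14, 0.001]
contact_force: [1.1, 0.7, -2.2]
width: 51.4
finger_force: 63.6
clock: 12.85
eef_pos: [419.6, 221.4, 14.6]
tool_rot: [0.001, -3.142, 0.0]
contact_force: [-0.1, -1.4, -2.6]
width: 51.0
finger_force: 67.1
```

```bash
python3 -m inch '{"slide":[[0,0,-1],[0,0,-1],[0,0,-1],[0,0,-1],[0,0,40],[0,0,90],[40,-30,140],[80,-70,180]],"rot":[[0,0,0],[0,0,0],[0,0,0],[0,0,0],[0,0,0],[0,0,0],[0,0,0],[0,0,0]]}' 0.22
python3 -m inch '{"slide":[[40,-40,0],[80,-80,0],[115,-115,0],[138,-135,0],[138,-135,0],[138,-135,0],[138,-135,0],[138,-135,0]],"rot":[[0,0,0],[0,0,0],[0,0,0],[0,0,0],[0,0,0],[0,0,0],[0,0,0],[0,0,0]]}'
python3 -c "
from h import *
look('capacitor_center',25,'w3.png',50)
look('small_dial_center',11,'w3b.png')
"
```

```text
clock: 13.85
eef_pos: [492.1, 159.7, 188.1]
tool_rot: [-0.004, 3.14, 0.001]
contact_force: [1.5, 1.4, 0.2]
width: 66.7
finger_force: 0.0
clock: 14.85
eef_pos: [628.7, 25.5, 186.2]
tool_rot: [-0.003, 3.141, -0.0]
contact_force: [-0.9, -0.2, -1.2]
width: 66.7
finger_force: 0.0
tcp [628.7  25.5 186.2] w 66.71816602243479
mark 0.64 [245. 199.] [653.5  16.7  25. ]
mask 0.89 [244. 198.] ((645.6842041015625, 16.023540496826172), (41.35505294799805, 28.978986740112305), 0.052300289273262024)
tcp [628.9  25.2 186.1] w 66.67623825666668
mark 0.76 [348. 181.] [636.2 139.5  11. ]
```

View pics/w3.png

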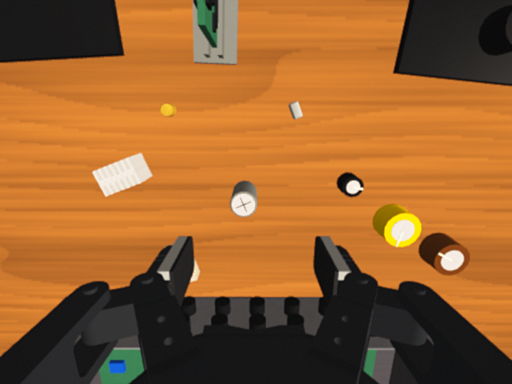

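The capacitor's top is at (243,204) in the wrist view. Both estimates put it at about (652,16).

```bash
python3 -m inch '{"slide":[[23,-9,-30],[23,-9,-80],[23,-9,-130],[23,-9,-165],[23,-9,-174],[23,-9,-174],[23,-9,-174],[23,-9,-174]],"rot":[[0,0,0],[0,0,0],[0,0,0],[0,0,0],[0,0,0],[0,0,0],[0,0,0],[0,0,0]]}'
python3 -m inch '{"slide":[[0,0,0],[0,0,0],[0,0,0],[0,0,0],[0,0,20],[0,0,70],[0,0,120],[0,0,120]],"rot":[[0,0,0],[0,0,0],[0,0,0],[0,0,0],[0,0,0],[0,0,0],[0,0,0],[0,0,0]]}' 1 40
```

```text
clock: 16.1
eef_pos: [653.1, 15.8, 13.4]
tool_rot: [-0.001, 3.139, -0.0]
contact_force: [0.2, -0.3, 0.3]
width: 66.7
finger_force: 0.0
clock: 17.1
eef_pos: [654.5, 15.9, 136.1]
tool_rot: [-0.001, 3.134, 0.0]
contact_force: [0.8, 0.7, -1.2]
width: 29.0
finger_force: 39.6
```

```bash
python3 -m inch '{"slide":[[-45,-40,0],[-90,-75,0],[-135,-110,0],[-180,-145,0],[-212,-174,0],[-212,-174,-40],[-212,-174,-80],[-212,-174,-105]],"rot":[[0,0,0],[0,0,0],[0,0,0],[0,0,0],[0,0,0],[0,0,0],[0,0,0],[0,0,0]]}'
python3 -m inch '{"slide":[[0,0,-6],[0,0,-11],[0,0,-11],[0,0,-11],[0,0,-11],[0,0,-11],[0,0,-11],[0,0,-11]],"rot":[[0,0,0],[0,0,0],[0,0,0],[0,0,0],[0,0,0],[0,0,0],[0,0,0],[0,0,0]]}'
```

```text
clock: 18.1
eef_pos: [438.4, -157.8, 24.4]
tool_rot: [0.0, -3.139, -0.001]
contact_force: [0.1, -0.5, -0.3]
width: 29.2
finger_force: 39.7
clock: 19.1
eef_pos: [440.1, -158.2, 15.8]
tool_rot: [0.001, -3.142, 0.0]
contact_force: [-0.6, 0.1, -1.0]
width: 28.9
finger_force: 39.7
```

```bash
python3 -m inch '{"slide":[[0,0,-0.5],[0,0,-0.5],[0,0,-0.5],[0,0,-0.5],[0,0,40],[0,0,90],[40,10,130],[90,20,170]],"rot":[[0,0,0],[0,0,0],[0,0,0],[0,0,0],[0,0,0],[0,0,0],[0,0,6],[0,0,12]]}' 0.4
python3 -m inch '{"slide":[[50,5,0],[82,10,0],[82,10,0],[82,10,0],[82,10,0],[82,10,0],[82,10,0],[82,10,0]],"rot":[[0,0,8],[0,0,8],[0,0,8],[0,0,8],[0,0,8],[0,0,8],[0,0,8],[0,0,8]]}' 0.1
python3 -c "
from h import *
look('heat_sink_center',18,'w4.png',36)
"
```

```text
clock: 20.1
eef_pos: [529.0, -138.5, 186.5]
tool_rot: [-0.333, 3.123, -0.001]
contact_force: [2.0, -0.3, -0.9]
width: 51.2
finger_force: 0.0
clock: 21.1
eef_pos: [610.2, -128.7, 184.6]
tool_rot: [-0.546, 3.093, -0.0]
contact_force: [-0.5, -0.2, -0.8]
width: 76.8
finger_force: 0.0
tcp [ 610.2 -128.7  184.6] w 76.75473617884808
mark 0.67 [251. 186.] [ 621.9 -126.8   18. ]
mask 0.97 [252. 191.] ((621.5835571289062, -125.52875518798828), (37.602806091308594, 43.7288932800293), 21.110008239746094)
```

View pics/w4.png

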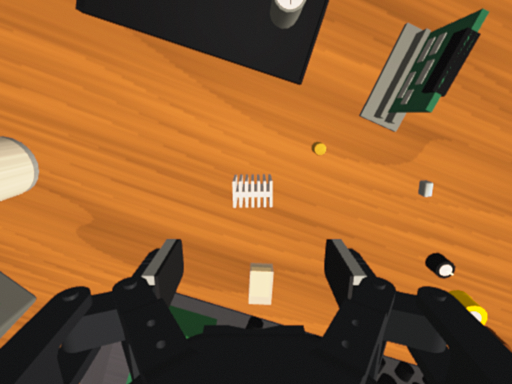

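The heat sink at (252,191) is square with the tool, and the capacitor at (287,8) stands upright in the long tray.

```bash
python3 -m inch '{"slide":[[12,2,-40],[12,2,-90],[12,2,-140],[12,2,-168],[12,2,-177],[12,2,-177],[12,2,-177],[12,2,-177]],"rot":[[0,0,0],[0,0,0],[0,0,0],[0,0,0],[0,0,0],[0,0,0],[0,0,0],[0,0,0]]}'
python3 -m inch '{"slide":[[0,0,0],[0,0,0],[0,0,0],[0,0,0],[0,0,20],[0,0,70],[0,0,120],[0,0,120]],"rot":[[0,0,0],[0,0,0],[0,0,0],[0,0,0],[0,0,0],[0,0,0],[0,0,0],[0,0,0]]}' 1 40
```

```text
clock: 22.25
eef_pos: [623.2, -126.8, 8.8]
tool_rot: [-0.546, 3.092, -0.001]
contact_force: [-0.2, -0.8, 0.5]
width: 77.1
finger_force: 0.0
clock: 23.25
eef_pos: [624.6, -127.0, 131.5]
tool_rot: [-0.545, 3.087, -0.004]
contact_force: [-0.0, -0.6, -0.8]
width: 43.5
finger_force: 41.2
```

```bash
python3 -m inch '{"slide":[[-45,-30,0],[-95,-60,0],[-140,-90,0],[-182,-110,0],[-182,-110,-40],[-182,-110,-80],[-182,-110,-108],[-182,-110,-116]],"rot":[[0,0,-8],[0,0,-17],[0,0,-17],[0,0,-17],[0,0,-17],[0,0,-17],[0,0,-17],[0,0,-17]]}'
python3 -m inch '{"slide":[[0,0,0],[0,0,0],[0,0,0],[0,0,-1],[0,0,-1],[0,0,-1],[0,0,-1],[0,0,-1]],"rot":[[0,0,0],[0,0,0],[0,0,0],[0,0,0],[0,0,0],[0,0,0],[0,0,0],[0,0,0]]}'
```

```text
clock: 24.25
eef_pos: [438.1, -235.3, 10.2]
tool_rot: [0.083, -3.136, -0.004]
contact_force: [-14.5, 6.4, 55.9]
width: 43.6
finger_force: 48.7
clock: 25.25
eef_pos: [440.3, -236.6, 10.4]
tool_rot: [0.083, -3.14, 0.0]
contact_force: [0.2, -0.0, -1.2]
width: 43.5
finger_force: 42.0
```

```bash
python3 -m inch '{"slide":[[0,0,0],[0,0,0],[0,0,0],[0,0,40],[0,0,100],[0,40,150],[-5,90,190],[-5,140,220]],"rot":[[0,0,0],[0,0,0],[0,0,0],[0,0,0],[0,0,0],[0,0,-3],[0,0,-3],[0,0,-3]]}' 0.22
python3 -m inch '{"slide":[[0,50,0],[0,84,0],[0,84,0],[0,84,0],[0,84,0],[0,84,0],[0,84,0],[0,84,0]],"rot":[[0,0,0],[0,0,0],[0,0,0],[0,0,0],[0,0,0],[0,0,0],[0,0,0],[0,0,0]]}' 0.4
python3 -c "
from h import *
look('board_center',46,'w5.png',86)
"
```

```text
clock: 26.25
eef_pos: [435.2, -95.6, 232.2]
tool_rot: [0.001, 3.14, -0.001]
contact_force: [1.4, -0.5, -0.1]
width: 66.9
finger_force: 0.0
clock: 27.25
eef_pos: [435.3, -12.8, 230.3]
tool_rot: [0.0, -3.141, 0.0]
contact_force: [-0.1, -0.4, 0.2]
width: 51.2
finger_force: 0.0
tcp [435.3 -12.8 230.3] w 51.23184497213246
mask 0.66 [253. 190.] ((446.5553894042969, -12.779958724975586), (11.799420356750488, 85.96131134033203), 89.57546997070312)
```

View pics/w5.png

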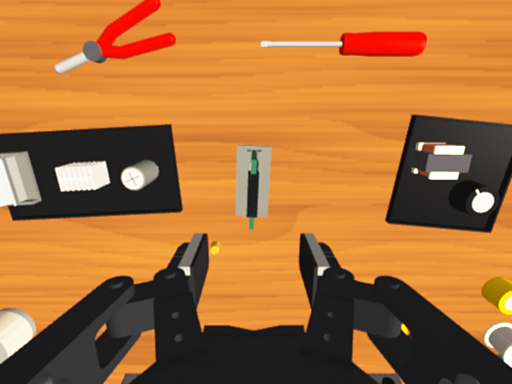

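The board's grip bar is at (253,190), lined up with x. The capacitor at (140,177) and heat sink at (82,177) stand in the long tray with the clip at (15,178). The dial at (475,200) and transformer at (447,163) are in the square tray.

```bash
python3 -m inch '{"slide":[[13,0,-40],[13,0,-90],[13,0,-140],[13,0,-162],[13,0,-170],[13,0,-170],[13,0,-170],[13,0,-170]],"rot":[[0,0,0],[0,0,0],[0,0,0],[0,0,0],[0,0,0],[0,0,0],[0,0,0],[0,0,0]]}'
python3 -m inch '{"slide":[[0,0,0],[0,0,0],[0,0,0],[0,0,0],[0,0,0],[0,0,0],[0,0,0],[0,0,0]],"rot":[[0,0,0],[0,0,0],[0,0,0],[0,0,0],[0,0,0],[0,0,0],[0,0,0],[0,0,0]]}' 1 80
python3 -m inch '{"slide":[[0,0,20],[0,0,40],[0,0,80],[0,0,120],[0,-40,140],[0,-80,140],[0,-120,140],[0,-160,140]],"rot":[[0,0,0],[0,0,0],[0,0,0],[0,0,0],[0,0,0],[0,0,0],[0,0,0],[0,0,0]]}'
```

```text
clock: 28.4
eef_pos: [449.0, -12.6, 61.3]
tool_rot: [-0.001, 3.14, -0.0]
contact_force: [-0.1, -0.3, 0.5]
width: 51.1
finger_force: 0.0
clock: 29.4
eef_pos: [448.6, -13.0, 60.8]
tool_rot: [-0.0, 3.141, -0.002]
contact_force: [-1.6, -2.8, 6.2]
width: 10.5
finger_force: 78.4
clock: 30.4
eef_pos: [448.1, -173.7, 200.3]
tool_rot: [0.001, -3.142, -0.0]
contact_force: [0.9, 0.2, -1.0]
width: 10.5
finger_force: 78.3
```

```bash
python3 -m inch '{"slide":[[0,-50,0],[0,-80,0],[0,-80,0],[0,-80,0],[0,-80,0],[0,-80,0],[0,-80,0],[0,-80,0]],"rot":[[0,0,2],[0,0,3],[0,0,3],[0,0,3],[0,0,3],[0,0,3],[0,0,3],[0,0,3]]}'
python3 -c "
from h import *
look('clip_slot',8,'w6.png')
look('long_tray',0,'w6.png',12)
im=cv2.imread('pics/w6.png');cv2.imwrite('pics/w6c.png',cv2.resize(im[60:300,80:400],None,fx=2.5,fy=2.5,interpolation=cv2.INTER_CUBIC))
r.snapshot('top'); print([(d['conf'],ray('top',np.array(d['point'])*[512,384],8)) for d in r.mark_of('top','clip_slot')])
"
```

```text
clock: 31.4
eef_pos: [448.4, -252.4, 200.5]
tool_rot: [-0.084, 3.14, -0.0]
contact_force: [0.2, -0.2, -0.7]
width: 10.9
finger_force: 78.4
tcp [ 448.4 -252.4  200.5] w 10.939936536402964
mark 0.87 [186. 170.] [ 450.2 -334.9    8. ]
tcp [ 448.4 -252.5  200.4] w 10.294800145014056
mark 0.93 [264. 170.] [ 447.3 -237.5    0. ]
mask 0.65 [265. 167.] ((444.0447998046875, -237.58413696289062), (118.1822738647461, 239.14781188964844), 3.0044069290161133)
[(0.6, array([ 445.6907094 , -326.83411709,    8.        ]))]
```

View pics/w6c.png

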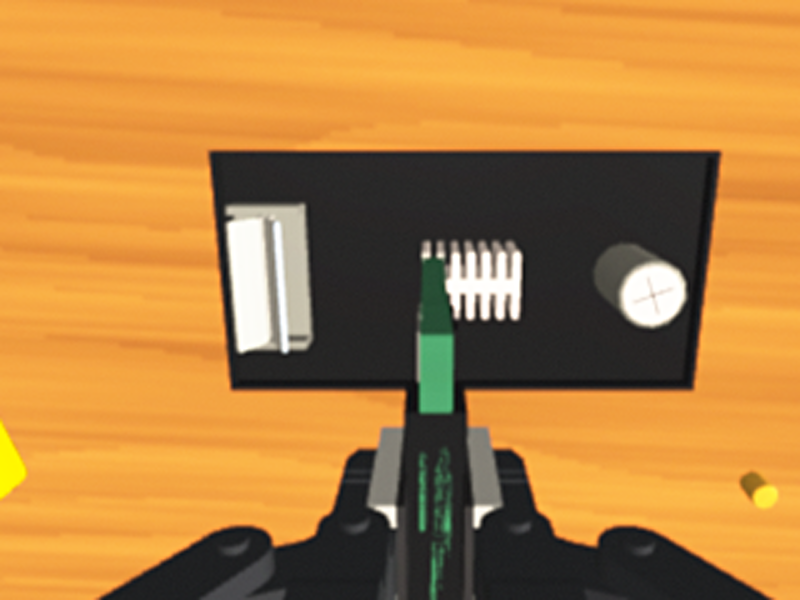

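The board hangs in line with the tool. The clip is at the left in the crop (270,280), with the tray turned 3.0°. The two estimates put the clip at about (449.5,-333), so I'll move above the mouth and check the alignment.

```bash
python3 -m inch '{"slide":[[1,-40,0],[1,-80,0],[1,-80,-30],[1,-80,-60],[1,-80,-90],[1,-80,-95],[1,-80,-95],[1,-80,-95]],"rot":[[0,0,0],[0,0,0],[0,0,0],[0,0,0],[0,0,0],[0,0,0],[0,0,0],[0,0,0]]}'
python3 -c "
from h import *
look('clip_slot',8,'w7.png')
im=cv2.imread('pics/w7.png');cv2.imwrite('pics/w7c.png',cv2.resize(im[60:260,130:380],None,fx=3,fy=3,interpolation=cv2.INTER_CUBIC))
"
```

```text
clock: 32.75
eef_pos: [450.1, -333.1, 106.7]
tool_rot: [-0.083, 3.139, -0.002]
contact_force: [0.1, 0.3, -1.2]
width: 10.8
finger_force: 78.5
tcp [ 450.1 -333.1  106.7] w 10.751419592194464
mark 0.87 [252. 197.] [ 453.7 -333.6    8. ]
```

View pics/w7c.png

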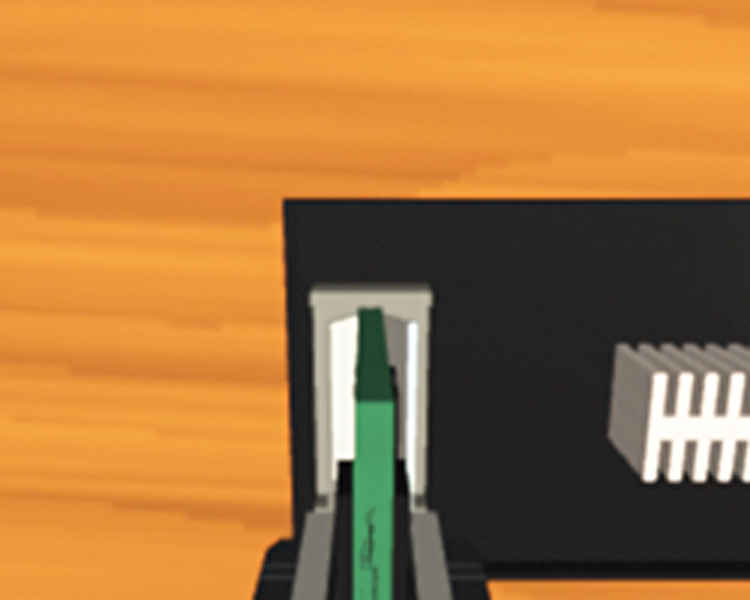

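The board's lower edge at (370,310) is centred between the clip leaves at 330 and 418. I'll push it down.

```bash
python3 -m inch '{"slide":[[0,0,-5],[0,0,-10],[0,0,-15],[0,0,-20],[0,0,-24],[0,0,-28],[0,0,-31],[0,0,-34]],"rot":[[0,0,0],[0,0,0],[0,0,0],[0,0,0],[0,0,0],[0,0,0],[0,0,0],[0,0,0]]}' - 110
python3 -m inch '{"slide":[[0,0,-2],[0,0,-4],[0,0,-6],[0,0,-8],[0,0,-9],[0,0,-9],[0,0,-9],[0,0,-9]],"rot":[[0,0,0],[0,0,0],[0,0,0],[0,0,0],[0,0,0],[0,0,0],[0,0,0],[0,0,0]]}'
```

```text
clock: 33.85
eef_pos: [449.3, -332.5, 71.2]
tool_rot: [-0.083, 3.14, -0.0]
contact_force: [0.9, -1.4, -0.0]
width: 10.2
finger_force: 110.1
clock: 34.85
eef_pos: [449.4, -332.7, 62.9]
tool_rot: [-0.083, 3.14, -0.001]
contact_force: [-2.3, 1.0, 5.9]
width: 9.9
finger_force: 110.9
```

```bash
python3 -m inch '{"slide":[[0,0,-0.5],[0,0,-1],[0,0,-1.5],[0,0,-2],[0,0,-2],[0,0,-2],[0,0,-2],[0,0,-2]],"rot":[[0,0,0],[0,0,0],[0,0,0],[0,0,0],[0,0,0],[0,0,0],[0,0,0],[0,0,0]]}'
```

```text
clock: 35.85
eef_pos: [449.5, -333.0, 62.8]
tool_rot: [-0.083, 3.139, -0.003]
contact_force: [-6.9, 2.3, 24.0]
width: 10.0
finger_force: 114.0
```

Force rises to 24 N with no further travel, so the board is home. I'll release, retreat and check.

```bash
python3 -m inch '{"slide":[[0,0,1.5],[0,0,1.5],[0,0,1.5],[0,0,1.5],[0,0,1.5],[0,0,30],[0,0,80],[0,20,130]],"rot":[[0,0,0],[0,0,0],[0,0,0],[0,0,0],[0,0,0],[0,0,0],[0,0,0],[0,0,0]]}' 0.5
python3 -m inch '{"slide":[[0,60,30],[0,120,30],[0,180,30],[0,240,30],[0,300,30],[0,360,30],[0,420,30],[0,480,30]],"rot":[[0,0,-3],[0,0,-3],[0,0,-3],[0,0,-3],[0,0,-3],[0,0,-3],[0,0,-3],[0,0,-3]]}'
python3 -m inch '{"slide":[[-10,40,0],[-30,80,0],[-30,100,0],[-30,100,0],[-30,100,0],[-30,100,0],[-30,100,0],[-30,100,0]],"rot":[[0,0,0],[0,0,0],[0,0,0],[0,0,0],[0,0,0],[0,0,0],[0,0,0],[0,0,0]]}'
python3 - <<'E'
from h import *
w=save('wrist','w8.png'); s=save('scene','s8.png')
a=cv2.imread('pics/w8.png'); b=cv2.imread('pics/s8.png')
a=cv2.resize(a[40:300,130:390],(400,400)); b=cv2.resize(b[110:290,170:400],None,fx=400/180,fy=400/180,interpolation=2)[:,:400]
c=cv2.resize(cv2.imread('pics/s8.png')[110:290,170:400],(511,400),interpolation=2)
cv2.imwrite('pics/fin.png',cv2.resize(np.hstack([a,c]),(800,352)))
Z={'board_center':48,'transformer_center':25,'capacitor_center':28,'heat_sink_center':21,'small_dial_center':11}
for n,z in Z.items():
    for d in r.mark_of('scene',n)[:1]: print(n,round(d['conf'],2),ray('scene',np.array(d['point'])*[512,384],z).round(1))
E
```

```text
clock: 36.85
eef_pos: [449.2, -313.0, 191.5]
tool_rot: [0.081, -3.14, 0.0]
contact_force: [0.3, -0.6, 0.3]
width: 42.8
finger_force: 0.0
clock: 37.85
eef_pos: [449.1, 169.4, 220.6]
tool_rot: [-0.001, 3.141, 0.0]
contact_force: [2.0, -0.6, -0.9]
width: 42.9
finger_force: 0.0
clock: 38.85
eef_pos: [419.5, 267.0, 220.5]
tool_rot: [0.0, 3.141, -0.0]
contact_force: [0.5, 0.1, -0.5]
width: 42.8
finger_force: 0.0
board_center 0.87 [ 451.9 -343.1   48. ]
transformer_center 0.93 [421.9 227.4  25. ]
capacitor_center 0.6 [ 435.  -167.1   28. ]
heat_sink_center 0.62 [ 433.3 -225.7   21. ]
small_dial_center 0.39 [632.3 139.6  11. ]
```

View pics/fin.png

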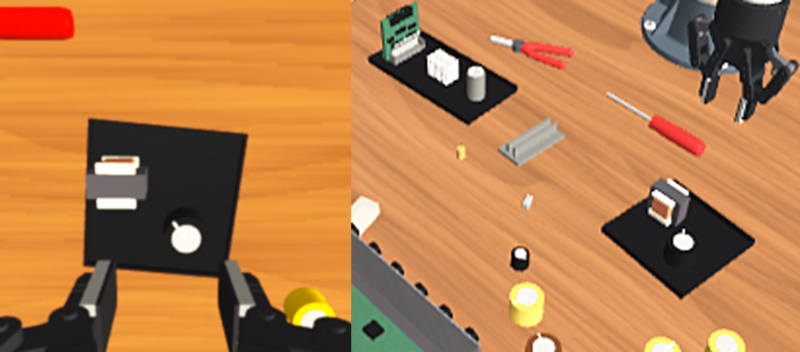

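Left part of the picture: the transformer at (117,183) is near the square tray's edge and the dial at (185,238) is well inside. Right part: board, heat sink and capacitor all stand upright in the long tray. I'll check the transformer's margin to the rim.

```bash
python3 - <<'E'
from h import *
look('square_tray',0,'w9.png',12)
i=r.camera_info('wrist')
for d in r.mark_of('wrist','transformer_center')[:1]: print(ray('wrist',np.array(d['point'])*[512,384],25,i))
m=r.masks_of('wrist','transformer_center')[0]['pixels']; ys,xs=np.nonzero(m); k=xs.argmin(); print(xs[k],ys[k],ray('wrist',(xs[k],ys[k]),47,i),ray('wrist',(xs.max(),ys[xs.argmax()]),47,i))
im=cv2.imread('pics/w9.png'); cv2.imwrite('pics/w9c.png',cv2.resize(im[115:255,180:330],None,fx=4,fy=4,interpolation=2))
E
```

```text
tcp [419.3 267.4 220.4] w 42.826802973272386
mark 0.79 [249. 186.] [444.  263.2   0. ]
mask 0.74 [244. 184.] ((447.82403564453125, 262.3109436035156), (149.7724151611328, 151.740234375), 84.58246612548828)
[421.60227858 222.56089583  25.        ]
192 170 [412.67545307 196.72837371  47.        ] [409.11583763 251.78185666  47.        ]
```

View pics/w9c.png

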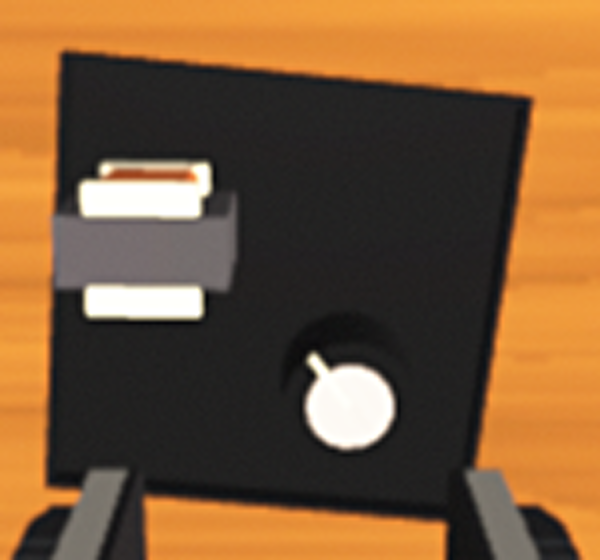

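The transformer looks flat but has only about 3 mm to the wall. There is plenty of time, so I'll move it 14 mm inward.

```bash
python3 -m inch '{"slide":[[2,-45,0],[2,-45,-50],[2,-45,-100],[2,-45,-150],[2,-45,-185],[2,-45,-205],[2,-45,-205],[2,-45,-205]],"rot":[[0,0,0],[0,0,0],[0,0,0],[0,0,0],[0,0,0],[0,0,0],[0,0,0],[0,0,0]]}' 0.22
python3 -m inch '{"slide":[[0,0,0],[0,0,0],[0,0,0],[0,0,0],[0,0,0],[0,0,0],[0,0,0],[0,0,0]],"rot":[[0,0,0],[0,0,0],[0,0,0],[0,0,0],[0,0,0],[0,0,0],[0,0,0],[0,0,0]]}' 1 60
python3 -m inch '{"slide":[[0,0,10],[0,0,15],[0,14,15],[0,14,15],[0,14,8],[0,14,3],[0,14,0.5],[0,14,0.5]],"rot":[[0,0,0],[0,0,0],[0,0,0],[0,0,0],[0,0,0],[0,0,0],[0,0,0],[0,0,0]]}'
python3 -m inch '{"slide":[[0,0,0],[0,0,0],[0,0,0],[0,0,0],[0,0,40],[0,0,90],[0,0,140],[0,0,200]],"rot":[[0,0,0],[0,0,0],[0,0,0],[0,0,0],[0,0,0],[0,0,0],[0,0,0],[0,0,0]]}' 0.25
python3 -m inch '{"slide":[[0,20,0],[0,30,0],[0,30,0],[0,30,0],[0,30,0],[0,30,0],[0,30,0],[0,30,0]],"rot":[[0,0,0],[0,0,0],[0,0,0],[0,0,0],[0,0,0],[0,0,0],[0,0,0],[0,0,0]]}'
python3 - <<'E'
from h import *
save('wrist','w10.png')
im=cv2.imread('pics/w10.png'); cv2.imwrite('pics/w10c.png',cv2.resize(im[115:255,180:330],None,fx=4,fy=4,interpolation=2))
E
```

```text
clock: 40.45
eef_pos: [421.9, 222.7, 16.2]
tool_rot: [-0.001, 3.141, 0.0]
contact_force: [0.5, 0.1, -0.1]
width: 66.8
finger_force: 0.0
clock: 41.45
eef_pos: [422.2, 222.8, 16.7]
tool_rot: [-0.001, 3.139, 0.001]
contact_force: [-0.8, -0.7, 6.6]
width: 50.9
finger_force: 62.8
clock: 42.45
eef_pos: [420.8, 236.1, 16.7]
tool_rot: [0.001, -3.141, 0.0]
contact_force: [-6.7, -2.7, 19.1]
width: 51.2
finger_force: 65.5
clock: 43.45
eef_pos: [420.8, 236.2, 217.1]
tool_rot: [0.001, -3.141, 0.001]
contact_force: [0.7, 0.9, 0.6]
width: 64.2
finger_force: 0.0
clock: 44.45
eef_pos: [421.4, 266.3, 216.0]
tool_rot: [-0.001, 3.142, -0.0]
contact_force: [0.0, 0.2, 0.5]
width: 64.3
finger_force: 0.0
```

View pics/w10c.png

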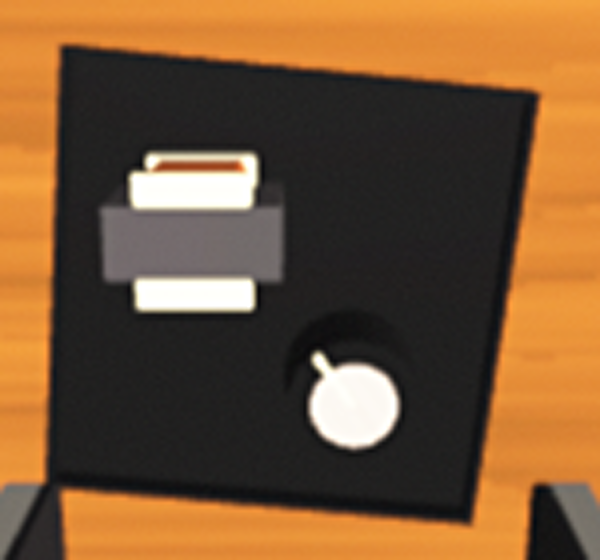

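The transformer at crop (192,240) and the dial at (353,405) now stand flat and clear of the tray walls.

```bash
python3 -c "
from plant import r
print(r.job_done())"
```

```text
the job is handed in; nothing more can be done
None
```

I placed both kits in their trays, pushed the board home in the spring clip, left the small dial alone and handed the job in at about 45 s; the hand-in gave no verdict, but the final pictures showed every part upright and in place.

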